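Turn a canister lid until it drops into its slots

TASK

Of the two grey canisters with wooden lids, one lid stands proud because the lugs under it ride on the rim. Take that lid by its bar and turn it on its seat, without lifting it off, until the lugs drop into their hidden slots and the lid lies flush on the rim, its bar in line with the two side ears; then let go. Keep the canister where it stands, and leave the other canister's lid as it is.

Things in the scene. Friction and masses are not known exactly. Their poses are not given: they have to be found in the camera images.
- lid_grip (a point): proud wooden lid (0.2 kg, 120 mm across, 8 thick) with an upright bar on top, 70 long, 14 wide, 36 high. Point: on the lid's axis inside the bar, 24 mm above the lid's top face, 32 above its underside; x along the bar, z up. Below: a plug (3 mm radial play in the mouth) and two lugs 10 deep under the bar's ends; riding on the rim they hold the lid 10 mm up. Turned right and freed, it drops
- canister: grey stoneware canister under the proud lid, loose, 2.5 kg, 118 mm across, rim 110 high; two side ears, 88 up, reach 79 from the axis. Origin: centre of its underside; x runs through both ears, z up. Hidden rim slots in line with the ears: the lid drops when its bar lies along x, either way round, within 10 degrees. The bar starts 0.65 to 1.4 rad anticlockwise of x (from above): turn clockwise
- other_lid_grip (a point): the same point, with the same axes, on the lid of the other, alike canister; that lid already lies flush in its slots and is to be left alone
Not all that is in view belongs to the job. What is shaped like the part that bears lid_grip but turquoise is not meant.

How it is judged:
By the outcome, as a careful person would: the job done as asked, in the order asked, and still so for the second after the job is handed in, with the robot touching nothing.
It also fails if it takes over 34 s, if anything falls off the work surface, if the arm or the gripper's body presses on something with over 40 N, if the wrist force passes 120 N, or if a joint passes its speed limit or range.

ROBOT

A 6-joint arm with a two-finger parallel gripper is mounted at the origin on a cart in front of the work surface, level with it; the furniture and walls round the work are solid. World frame = base frame: x ahead of the robot, y to its left, z up, the work surface at z = 0. Lengths are in m, angles in rad, forces in N, time in s.
With the tool pointing down it reaches from about 0.325 to 0.75 m from the base axis. Payload 7.6 kg.
Tool frame: the origin (TCP) lies between the finger pads; the fingertips stand 19 mm ahead of it and the grasp point (between the pads) is the TCP; z points along the fingers, y is the line along which they close (so a half turn about z gives the same grasp; the last joint's range is limited). The gripper opens to 85 mm and grips with 20 to 120 N. Pads are 22 mm wide; open, the fingers measure 114 mm over their backs; the gripper's body (76 mm by 85 mm) begins 54 mm behind the grasp point. The pads swing forward as they close: fully open they stand 13 mm farther back than shut.
Start: joints at [-1.2, 0.052, 1.401, -0, 1.689, -0.07], TCP at [0.224, -0.475, 0.25] pointing down, gripper open.
Joint ranges: [-2.9, 2.9], [-0.91, 2.17], [0.12, 2.37], [-1.06, 4.2], [0.26, 2.73], [-2.93, 2.93]. Speed limits (rad/s): [2.57, 2.57, 3.01, 3.14, 3.14, 3.14].

INTERFACE

Orientations are given as a unit quaternion [x, y, z, w].
In Python, from bench import ctrl gives the robot as it stands.
- The arm moves only by the tool play_rows, never from a script. Its argument "steps" is one flat list of numbers, 4 for each row, row after row: the shift along the tool's x, y, z in units of 50 mm (1.0 is 50 mm), then the turn about the tool's z in rad. A call has 1 to 20 rows; each row shifts and turns the commanded pose from where the row before left it, along the tool's axes as they then stand; what a row does not reach is not made up. A row lasts 1/8 s, in which the tool goes at most 62.5 mm and 10.7 degrees, less where a joint would pass 70% of its speed; a pose out of reach is approached as far as the arm can. A call is refused whole if a number of a shift passes 1 or a number of a turn 0.188, either way. A call with a gripper value outside its range is refused whole. "grip" is the finger opening in mm, from 0 to 85.4, set as the call begins (left out, the last holds). The fingers move at their own pace and stop on an object; "newtons" is the grip in N (left out, the last holds). Time passes only in rows, so rows that do not move let the fingers close. It gives the time, the measured TCP pose, the force, the opening and the grip force at its end, in the units of the state.
- ctrl.read_state(): the state, without advancing time (a new reading comes with each control period).
- ctrl.snapshot(name): name is "side" or "top" or "wrist"; returns the picture (420x560x3 uint8, red, green, blue); there is no depth.
- ctrl.camera_model(name): a dict with "mtx" (3x3 intrinsics, pixels), "eye" and "orientation" of the camera in the world. Camera axes: x right, y down, z forward; pixel columns grow to the right and rows downward; lengths in m; the calibration is good to about 2 mm. A picture is of the moment at which its call begins: read the wrist's pose just before it. camera_model takes no time and is no camera call; for the wrist camera it gives the pose at the moment of the call.
- ctrl.job_done(): hands the job in; it is judged then, once.
The state is a dict: "time": time; "q": joint angles; "qvel": joint speeds; "effort": joint torques, N m; "tool_pos": TCP position; "tool_rot": TCP orientation; "wrist_force": force on the tool from outside, world axes, zero at the start; "torque": the same for the moment, N m; "width": opening from 0.0 (shut) to 1.0 (fully open); "finger_force": force on a finger pad.
Only numpy, scipy, OpenCV 4.12 (cv2) and the standard library are available. Lean on these libraries where they do the work, as an engineer would, in place of code of your own. Each camera call takes 0.05 s, during which the arm holds its last target. There are 200 camera calls.

## Working session

There is one attempt and no reset: what is moved stays moved. The work goes in short steps, Python scripts to look and compute and a tool call to move; the robot and the scene stay as the last step left them, time stands still between calls to the robot, and variables do not carry over. Pictures are saved under pics/ and viewed, at most 10 in all, crops included, and the job is handed in when it is done.

Besides the shell and the picture viewer there is one more tool, called after ">>>" by a JSON object that holds its "fn" and its "kwargs", one argument or row to a line. play_rows: Moves the arm, as the interface text tells. Its arguments: {"type":"object","properties":{"steps":{"type":"array"},"grip":{"type":"number"},"newtons":{"type":"number"}},"required":["steps"]}

```bash
mkdir -p pics; python3 - <<'E'
from bench import ctrl
import cv2,numpy as np
for n in("side","top"):
    im=ctrl.snapshot(n); cv2.imwrite(f"pics/{n}0.png",im[:,:,::-1]); c=ctrl.camera_model(n); print(n,c)
s=ctrl.read_state();print(s["time"],s["tool_pos"],s["tool_rot"],s["wrist_force"])
E
```

```text
side {'mtx': array([[435.98328318,   0.        , 282.70304848],
       [  0.        , 435.98328318, 205.64572346],
       [  0.        ,   0.        ,   1.        ]]), 'eye': array([ 0.47374767, -0.69638161,  0.66996448]), 'orientation': array([ 0.89268177,  0.00744429, -0.00467481, -0.45060181])}
top {'mtx': array([[409.88153947,   0.        , 270.14507938],
       [  0.        , 409.88153947, 207.14899035],
       [  0.        ,   0.        ,   1.        ]]), 'eye': array([0.31710093, 0.01344481, 0.99543462]), 'orientation': array([-0.70416342,  0.70416434, -0.06264688,  0.06619534])}
0.1 [ 0.22393134 -0.47457837  0.2495574 ] [ 9.75805311e-01  2.18640138e-01 -1.28046609e-04 -6.84030824e-04] [-0.77583332  0.2591363   0.28690191]
```

View pics/side0.png

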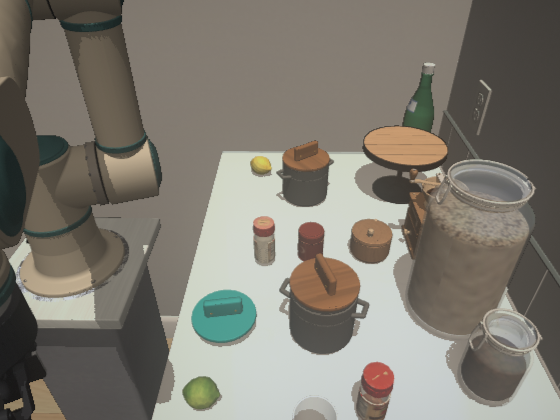

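View pics/top0.png

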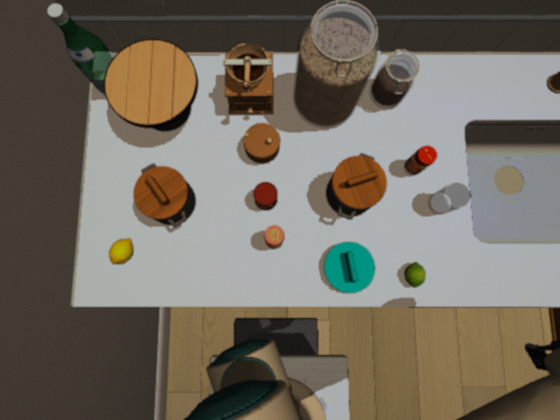

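Candidates for the proud lid are:
- **Near canister:** top (359,183), side (324,285). Its bar lies across the ear line.
- **Far canister:** top (162,193), side (306,165). Its bar is in line with its ears, so this is the flush one.
- **Decoys:** the turquoise lid at top (349,267), and the round board at top (152,83).

I choose the near canister and will check it in a close crop.

```bash
python3 - <<'E'
import cv2,numpy as np
t=cv2.imread("pics/top0.png");s=cv2.imread("pics/side0.png")
a=cv2.resize(t[145:225,315:405],None,fx=4.4,fy=4.4,interpolation=cv2.INTER_CUBIC)
b=cv2.resize(s[250:350,275:375],None,fx=3.52,fy=3.52,interpolation=cv2.INTER_CUBIC)
cv2.imwrite("pics/crop1.png",np.hstack([a,b]));print(a.shape,b.shape)
E
```

```text
(352, 396, 3) (352, 352, 3)
```

View pics/crop1.png

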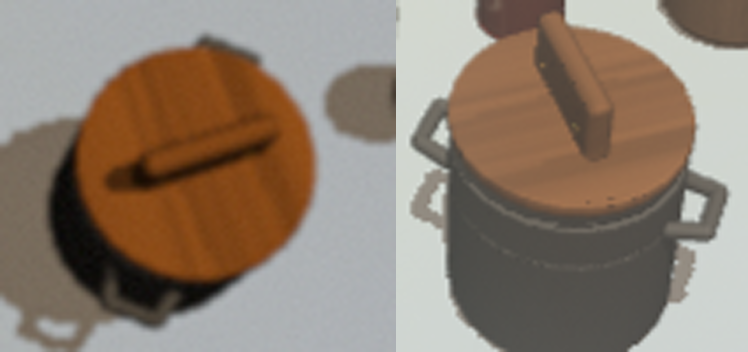

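The near canister is confirmed: its lid stands proud with a gap at the rim. In the crop the bar top runs from (150,163) to (278,128) and the ears are at about (232,48) and (137,315).

```bash
cat >h.py <<'E'
from bench import ctrl
import numpy as np
from scipy.spatial.transform import Rotation as R
def ray(n,px,z,c=None):
    c=c or ctrl.camera_model(n); d=R.from_quat(c["orientation"]).as_matrix()@np.linalg.solve(c["mtx"],[px[0],px[1],1.])
    return c["eye"]+d*(z-c["eye"][2])/d[2]
E
python3 - <<'E'
from h import *
T=lambda x,y:(315+x/4.4-.4,145+y/4.4-.4); S=lambda x,y:(275+(x-396)/3.52-.4,250+y/3.52-.4)
an=lambda a,b:np.arctan2(*(a-b)[1::-1])
for n,F,b,e,l in(("top",T,[(150,163),(278,126)],[(232,45),(135,320)],[(76,165),(316,165),(196,47),(196,283)]),("side",S,[(552,17),(601,110)],[(420,137),(722,205)],[(448,122),(694,122),(571,28),(571,208)])):
    B=[ray(n,F(*p),.164) for p in b];E=[ray(n,F(*p),.088) for p in e];L=[ray(n,F(*p),.128) for p in l]
    print(n,"bar",np.mean(B,0),np.degrees(an(*B)),np.linalg.norm(B[0]-B[1]),"ear",np.mean(E,0),np.degrees(an(*E)),np.linalg.norm(E[0]-E[1]),"lid",np.mean(L,0))
s=ctrl.read_state();M=R.from_quat(s["tool_rot"]).as_matrix();print(M)
E
```

```text
top bar [ 0.53352562 -0.17675597  0.164     ] 106.37526781262461 0.06401280348125943 ear [ 0.53411949 -0.17793108  0.088     ] -20.855272285856397 0.15587839447213164 lid [ 0.53281354 -0.1756309   0.128     ]
side bar [ 0.53430563 -0.17988456  0.164     ] 107.3489546543508 0.06378713134041836 ear [ 0.5346454 -0.1784014  0.088    ] 164.15651209803644 0.15297383953929816 lid [ 0.53406895 -0.18062706  0.128     ]
[[ 9.04392948e-01  4.26700240e-01 -5.49010309e-04]
 [ 4.26700590e-01 -9.04392045e-01  1.27896957e-03]
 [ 4.92160654e-05 -1.39095408e-03 -9.99999031e-01]]
```

Both views put the axis at about (0.534, -0.178), the bar at about 107° and the ears at about -18°. Moving above it now.

>>> {"fn": "play_rows", "kwargs": {
  "steps": [0.68,-0.227,0,0,0.68,-0.227,0,0,0.68,-0.227,0,0,0.68,-0.227,0,0,0.68,-0.227,0,0,0.68,-0.227,0,0,0.68,-0.227,0,0,0.68,-0.227,0,0,0.68,-0.227,0,0,0.68,-0.227,0,0,0.68,-0.227,0,0,0.68,-0.227,0,0,0,0,0,-0.18,0,0,0,-0.18,0,0,0,-0.18,0,0,0,-0.18,0,0,0,-0.18,0,0,0,-0.18,0,0,0,-0.18,0,0,0,-0.17],
  "grip": 85
}}

```text
time: 2.6
tool_pos: [0.5348, -0.1775, 0.2497]
tool_rot: [0.591, 0.807, -0.0, -0.0]
wrist_force: [-0.5, -1.1, 1.2]
width: 0.992
finger_force: 0.0
```

```bash
python3 - <<'E'
from h import *
import cv2
s=ctrl.read_state();c=ctrl.camera_model("wrist");im=ctrl.snapshot("wrist");cv2.imwrite("pics/w1.png",im[:,:,::-1])
M=R.from_quat(s["tool_rot"]).as_matrix();print(s["time"],s["q"],s["tool_pos"],M,c)
E
```

```text
2.6 [-3.86014097e-01  1.61926704e-01  1.28394088e+00 -5.79741886e-05
  1.69672468e+00 -6.91734651e-01] [ 0.53475271 -0.17751053  0.24974219] [[-3.00973198e-01  9.53632128e-01 -9.47712409e-04]
 [ 9.53632414e-01  3.00973610e-01  3.23069890e-04]
 [ 5.93326252e-04 -8.06533895e-04 -9.99999499e-01]] {'mtx': array([[316.10921451,   0.        , 279.32754477],
       [  0.        , 316.10921451, 206.47691129],
       [  0.        ,   0.        ,   1.        ]]), 'eye': array([ 0.510087  , -0.1006061 ,  0.37315829]), 'orientation': array([0.97598584, 0.14984832, 0.02312377, 0.15640464])}
```

View pics/w1.png

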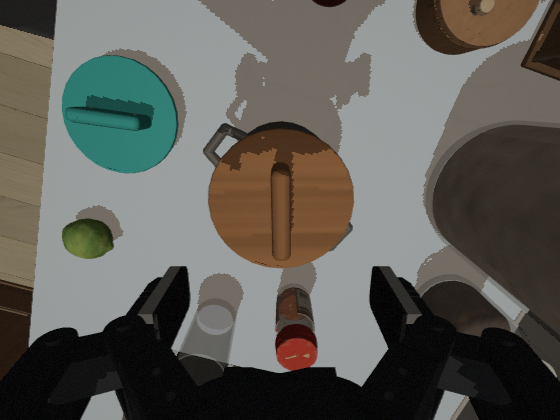

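The wrist view shows the lid centred at (281,199), the bar from (282,165) to (282,258), one ear's outer edge at (213,139), and the other ear half hidden at (350,228).

```bash
python3 - <<'E'
from h import *
an=lambda a,b:np.degrees(np.arctan2(*(a-b)[1::-1]))
w=lambda x,y,z:ray("wrist",(x,y),z)
B=[w(281,164,.164),w(282,259,.164)];L=[w(209,198,.128),w(354,198,.128)];E=[w(206,151,.088),w(222,126,.088)]
print("bar",np.mean(B,0),an(*B),np.linalg.norm(B[0]-B[1]),"lid",np.mean(L,0),"lidfb",(w(281,128,.128)+w(281,269,.128))/2)
e=np.mean(E,0);print("ear",e,an(E[0],E[1]),"from axis",an(e,np.array([.534,-.178,0])),np.linalg.norm((e-[.534,-.178,.088])), "ear2",w(351,228,.088),an(w(351,228,.088),np.array([.534,-.178,0])))
E
```

```text
bar [ 0.53341787 -0.171041    0.164     ] 108.50750370152026 0.07056255797528399 lid [ 0.53328376 -0.17019887  0.128     ] lidfb [ 0.53439065 -0.17486146  0.128     ]
ear [ 0.4631557  -0.14762056  0.088     ] -107.7750957352757 from axis 156.7893884711643 0.0770832307654474 ear2 [ 0.61076889 -0.18975713  0.088     ] -8.707172308553227
```

>>> {"fn": "play_rows", "kwargs": {
  "steps": [0.04,-0.01,0.38,0,0,0,0.38,0,0,0,0.38,0,0,0,0.38,0,0,0,0.38,0,0,0,0,0]
}}

```text
time: 3.4
tool_pos: [0.533, -0.1755, 0.1531]
tool_rot: [0.594, 0.805, -0.0, -0.002]
wrist_force: [-0.2, -0.1, 0.3]
width: 0.992
finger_force: 0.0
```

>>> {"fn": "play_rows", "kwargs": {
  "steps": [0,0,0,0,0,0,0,0,0,0,0,0,0,0,0,0,0,0,0,0,0,0,0,0,0,0,0,0,0,0,0,0],
  "grip": 8,
  "newtons": 25
}}

```text
time: 4.4
tool_pos: [0.534, -0.1758, 0.1556]
tool_rot: [0.593, 0.805, 0.0, 0.0]
wrist_force: [0.5, 0.1, 3.2]
width: 0.157
finger_force: 31.2
```

Gripped. By the images, clockwise alignment needs about 126°, so I'll turn clockwise in stages and watch whether the canister follows.

>>> {"fn": "play_rows", "kwargs": {
  "steps": [0,0,0,0.1,0,0,0,0.1,0,0,0,0.1,0,0,0,0.1,0,0,0,0.1,0,0,0,0.1,0,0,0,0.1,0,0,0,0.1,0,0,0,0]
}}

```text
time: 5.52
tool_pos: [0.5339, -0.1759, 0.1556]
tool_rot: [0.86, 0.51, 0.0, 0.0]
wrist_force: [0.4, 0.4, 4.1]
width: 0.161
finger_force: 31.3
```

```bash
python3 - <<'E'
from h import *
import cv2
s=ctrl.read_state();print(s["time"],s["tool_pos"],s["wrist_force"],s["torque"],s["q"])
im=ctrl.snapshot("side")[:,:,::-1];cv2.imwrite("pics/s1full.png",im)
a=cv2.imread("pics/side0.png")[230:360,265:385]
cv2.imwrite("pics/s1.png",cv2.resize(np.hstack([a,im[230:360,265:385]]),None,fx=3.3,fy=3.3,interpolation=cv2.INTER_CUBIC))
E
```

```text
5.525 [ 0.53387868 -0.17588575  0.15558446] [0.41535384 0.43687934 4.12860747] [ 0.10761756  0.12016407 -0.08285705] [-3.83885716e-01  2.04482469e-01  1.42467963e+00 -1.24961790e-04
  1.51207777e+00  1.15429760e-01]
```

View pics/s1.png

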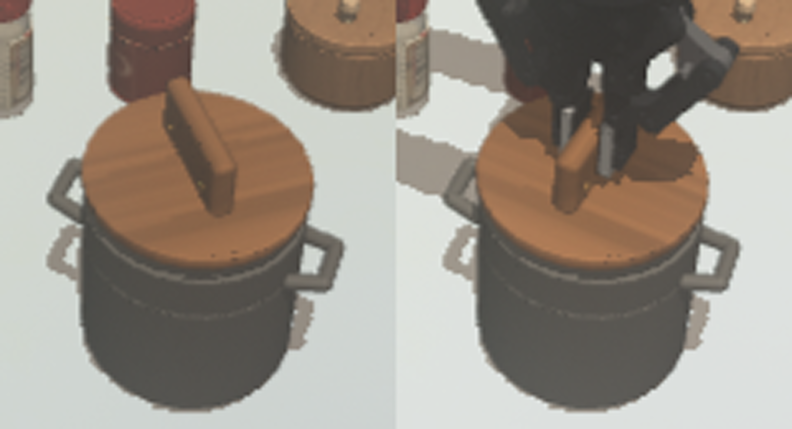

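The lid turned with the gripper and the canister's ears stayed put. About 1.40 rad remains.

>>> {"fn": "play_rows", "kwargs": {
  "steps": [0,0,0,0.1,0,0,0,0.1,0,0,0,0.1,0,0,0,0.1,0,0,0,0.1,0,0,0,0.1,0,0,0,0.1,0,0,0,0.1,0,0,0,0.1,0,0,0,0.1,0,0,0,0.1,0,0,0,0.1,0,0,0,0.1,0,0,0,0.1,0,0,0,0,0,0,0,0]
}}

```text
time: 7.58
tool_pos: [0.5336, -0.1757, 0.1547]
tool_rot: [0.987, -0.163, -0.001, -0.0]
wrist_force: [0.2, -0.2, -2.0]
width: 0.157
finger_force: 30.6
```

```bash
python3 - <<'E'
from h import *
import cv2
s=ctrl.read_state();M=R.from_quat(s["tool_rot"]).as_matrix();print(s["time"],s["tool_pos"],s["wrist_force"],s["torque"],np.degrees(np.arctan2(M[1,0],M[0,0])))
im=ctrl.snapshot("side")[:,:,::-1];w=ctrl.snapshot("wrist")[:,:,::-1]
b=cv2.resize(im[230:360,265:385],(360,390),interpolation=cv2.INTER_CUBIC)
cv2.imwrite("pics/s2.png",np.hstack([b,cv2.resize(w,(440,390))]))
E
```

```text
7.575 [ 0.5336075  -0.17570181  0.15472186] [ 0.19704436 -0.18377257 -1.99235242] [ 0.03578407 -0.00670769  0.00852132] -18.706680178040102
```

View pics/s2.png

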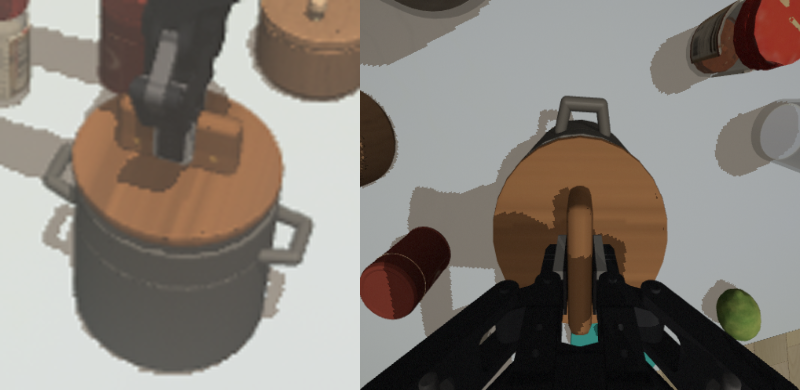

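The bar is in line with the ear (ear at (583,110), bar at x≈580). The force has changed to the lid's own weight of 2 N, so the lugs are over the slots. Releasing and rising.

>>> {"fn": "play_rows", "kwargs": {
  "steps": [0,0,0,0,0,0,0,0,0,0,0,0,0,0,0,0,0,0,0,0,0,0,0,0,0,0,0,0,0,0,0,0],
  "grip": 50
}}

```text
time: 8.68
tool_pos: [0.5339, -0.1758, 0.1553]
tool_rot: [0.986, -0.164, 0.0, 0.0]
wrist_force: [-0.3, 0.0, -0.0]
width: 0.58
finger_force: 0.0
```

>>> {"fn": "play_rows", "kwargs": {
  "steps": [0,0,-0.3,0,0,0,-0.4,0,0,0,-0.4,0,0,0,-0.4,0,0,0,-0.4,0,0,0,-0.4,0,0,0,0,0]
}}

```text
time: 9.55
tool_pos: [0.5344, -0.176, 0.2732]
tool_rot: [0.986, -0.164, 0.002, 0.001]
wrist_force: [-0.8, 0.0, 0.0]
width: 0.586
finger_force: 0.0
```

```bash
python3 - <<'E'
from h import *
import cv2
s=ctrl.read_state();print(s["time"],s["tool_pos"],s["wrist_force"])
im=ctrl.snapshot("side")[:,:,::-1];w=ctrl.snapshot("wrist")[:,:,::-1]
b=cv2.resize(im[230:360,265:385],(360,390),interpolation=cv2.INTER_CUBIC)
cv2.imwrite("pics/s3.png",np.hstack([b,cv2.resize(w,(440,390))]))
E
```

```text
9.55 [ 0.53444563 -0.17604732  0.27315543] [-0.7543947   0.01590998  0.00292876]
```

View pics/s3.png

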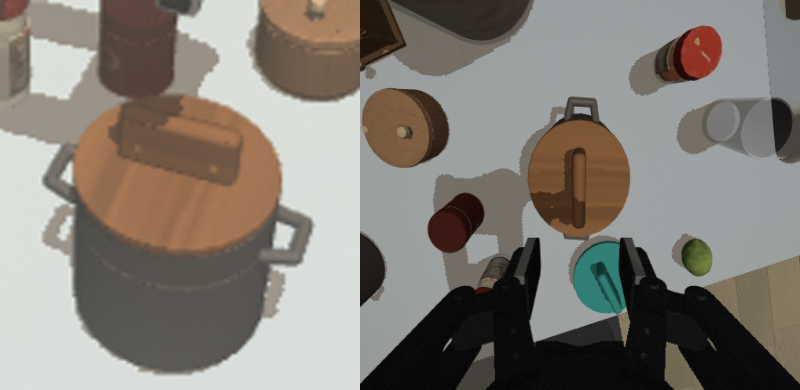

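The lid's front edge has dropped about 4 px in the side view (10 mm). The gap is gone, the bar is in line with both ears and the canister hasn't moved. Handing in.

```bash
python3 -c "
from bench import ctrl
print(ctrl.job_done())"
```

```text
the job is handed in; nothing more can be done
None
```

The proud lid now lies flush with its bar in line with the ears, released; the canister hasn't moved and the other lid wasn't touched, but the images put the bar about 125° anticlockwise of the ears, not the stated 37–80°, so I turned it clockwise about 126°.

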